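# Fit the long spacer sleeve on the milling arbor

### The job

Lift the longer of the two steel spacer sleeves up and off its slanted peg and stand it upright on the black rubber mat; let go of it there, so that you can take it again from above. Then slide it gently down over the upright shaft of the milling arbor until it sits fully home on the arbor's shoulder, without letting it drop down the shaft, and let go. Leave the shorter sleeve on its peg and the wrench, jar and nut where they are.

Things in the scene. Friction and masses are not known exactly. Their poses are not given: they have to be found in the camera images.
- long_sleeve: The sleeve to fit: plain bright steel tube, 60 mm long, 46 mm outside diameter, 31 mm bore right through, about 0.4 kg, both ends alike. Origin at the centre of one end face (the lower one at the start); its z axis runs along the bore towards the other end. It starts on one of the rack's pegs, this end against the board, axis 45 degrees from vertical.
- long_mid (a point): Middle of the long sleeve: on its axis, 30 mm from either end.
- short_sleeve: The other sleeve, to be left alone: same steel, 46 mm outside and 31 mm bore, but only 34 mm long; it hangs on the other peg. Origin at the centre of its lower end face, z along its bore.
- rack: Fixed rack: foot 100 x 270 mm; plywood board 270 mm wide, 100 mm along its 45 degree slope. Two 16 mm steel pegs stand square out of it at y = -60 and +60 mm. Origin: centre of the foot on the bench, z up. Pegs point along (+x, +z), 45 degrees up, away from the robot; each starts at x = 0, z = 100 mm and is 90 mm long, 30 mm of it past the long sleeve. Sleeves come off along the peg.
- mat: Fixed flat black rubber mat, 150 x 150 mm, 4 mm thick. Origin at the centre of its underside, z up.
- arbor: Milling arbor fixed upright in a clamping fixture; origin at the centre of its underside on the bench, z up. Foot 110 x 110 mm, 16 mm high; block 80 x 80 mm up to 40 mm; round shoulder 60 mm across up to 52 mm; shaft 28 mm in diameter up to 120 mm, then a nose tapering to 19 mm across at 128 mm. With the sleeve home the shaft stands 16 mm above it.
- seat (a point): Centre of the shoulder's upper face, 52 mm above the bench, where the sleeve's lower end must come to rest.
- shaft_top (a point): Tip of the shaft, on its axis, 128 mm above the bench.
- wrench: Steel wrench about 190 mm long lying on the bench; origin on its underside. Leave alone.
- jar: Small jar with a black cap, 60 mm in diameter, 75 mm tall, origin at the centre of its underside. Leave alone.
- arbor_nut: Round dark steel nut, 42 mm in diameter, 26 mm tall, origin at the centre of its underside. Leave alone.
Things that resemble listed ones, but are neither listed nor needed, are in the scene too. Leave any blue or orange look-alike of the long_sleeve alone.

How it is judged:
By the outcome, as a careful person would: the job done as asked, in the order asked, and still so for the second after the job is handed in, with the robot touching nothing.
It also fails if it takes over 64 s, if anything falls off the work surface, if the arm or the gripper's body presses on something with over 40 N, if the wrist force passes 120 N, or if a joint passes its speed limit or range.

### The arm

A 6-joint arm with a two-finger parallel gripper is mounted at the origin on the work surface. World frame = base frame: x ahead of the robot, y to its left, z up, the work surface at z = 0. Lengths are in m, angles in rad, forces in N, time in s.
With the tool pointing down it reaches from about 0.3 to 0.875 m from the base axis. Payload 4.2 kg.
Tool frame: the origin (TCP) lies at the very end of the fingers, on their centre line; the grasp point (between the pads) lies 19 mm behind it; z points along the fingers, y is the line along which they close (so a half turn about z gives the same grasp; the last joint's range is limited). The gripper opens to 85 mm and grips with 20 to 120 N. Pads are 22 mm wide; open, the fingers measure 114 mm over their backs; the gripper's body (76 mm by 85 mm) begins 54 mm behind the grasp point. The pads swing forward as they close: fully open they stand 13 mm farther back than shut.
Start: joints at [1.158, 0.32, 1.565, -0, 1.257, -0.02], TCP at [0.22, 0.531, 0.231] pointing down, gripper open.
Joint ranges: [-3.11, 3.11], [-0.84, 2.01], [0.21, 2.61], [-1.34, 4.49], [0.05, 2.63], [-2.56, 2.56]. Speed limits (rad/s): [2.57, 2.57, 3.14, 3.14, 3.14, 3.14].

### API

Orientations are given as a unit quaternion [w, x, y, z].
In Python, from cell import move_to, move_linear, move_joints, command_gripper, wait, inverse_kinematics, state, camera, IKError, job_done, outline_of gives the robot as it stands. The module is installed in compiled form; this text tells all that it offers. Calls block until the motion is done:
- move_to(position, orientation): joint-space move of the TCP to a pose.
- move_linear(position, rot=None, vel=0.15, threshold=None): straight line of the TCP; rot=None keeps the orientation; vel is the mean speed in m/s. With threshold (N) it stops when the force on the tool has changed by that much, and returns True; else False.
- move_joints(angles): joint-space move.
- command_gripper(opening, f_grip=None): finger opening in m; f_grip is the grip in N (None keeps the last); returns when the fingers have stopped.
- wait(seconds).
- inverse_kinematics(position, orientation): joint angles nearest the present ones, or None.
- state(): the state.
- camera(name): name is "scene" or "top" or "wrist"; returns a dict with "color" (420x560x3 uint8, red, green, blue), "fovy" (degrees; the focal length in pixels is half the picture's height over the tangent of half this angle, whatever the lens; pixels are square), "cx", "cy" (the principal point, pixels), "T" (4x4, takes a point from camera to world coordinates). Camera axes: x right, y up, looking along -z (the intrinsics and any distortion apply to the point x, -y, -z); pixel columns grow to the right and rows downward; lengths in m; the calibration is good to about 2 mm. A picture is of the moment at which its call begins. There is no depth.
A pose or a line that the arm cannot do raises IKError and nothing moves.
- job_done(): hands the job in; it is judged then, once.
Trained networks look in the newest picture that a camera, given by its name, has taken for a name from the list of things; names that differ only in an ending like _2 or _b are one class to them, and where a whole thing is asked for, a point or a joint stands for the part that bears it (a point fixed in the world has none). Each returns a list of dicts, best first, with "conf" (0 to 1); they miss things now and then, are a little off and sometimes report something else, mostly with a low value. They report only what shows in the picture. A call takes as long as a camera call. They do not tell look-alikes from the thing itself.
- outline_of(name, camera): "pixels" (420x560 bool, what is visible of it) and "box" ([left, top, right, bottom] in pixels, round what is visible of it).
The state is a dict: "clock": time; "joints": joint angles; "qvel": joint speeds; "joint_torque": joint torques, N m; "ee_pos": TCP position; "orientation": TCP orientation; "contact_force": force on the tool from outside, world axes, zero at the start; "torque": the same for the moment, N m; "grip_width": finger opening in m; "grasp_force": force on a finger pad.
Only numpy, scipy, OpenCV 4.12 (cv2) and the standard library are available. Lean on these libraries where they do the work, as an engineer would, in place of code of your own. Each camera call takes 0.05 s, during which the arm holds its last target. There are 200 camera calls.

## Working session

There is one attempt and no reset: what is moved stays moved. The work goes in short steps, each a Python script; the robot and the scene stay as the last script left them, time stands still between calls to the robot, and variables do not carry over. Pictures are saved under pics/ and viewed, at most 10 in all, crops included, and the job is handed in when it is done.

```bash
mkdir -p pics; cat > h.py <<'E'
import numpy as np, cv2
from cell import *
def shot(n,save=None):
    c=camera(n)
    if save: cv2.imwrite(f'pics/{save}.png',c['color'][:,:,::-1])
    return c
def P(c):
    f=210/np.tan(np.radians(c['fovy'])/2); return f
def proj(c,p):
    q=np.linalg.inv(c['T'])@np.r_[p,1]; f=P(c)
    return np.array([c['cx']+f*q[0]/-q[2], c['cy']-f*q[1]/-q[2]])
def ray(c,uv):
    f=P(c); d=c['T'][:3,:3]@np.array([(uv[0]-c['cx'])/f,-(uv[1]-c['cy'])/f,-1]); return c['T'][:3,3],d/np.linalg.norm(d)
def atz(c,uv,z):
    o,d=ray(c,uv); return o+d*(z-o[2])/d[2]
E
python3 - <<'E'
from h import *
for n in('scene','top','wrist'):
    c=shot(n,n+'0'); print(n,[(k,np.round(v,3).tolist()) for k,v in c.items() if k!='color'])
    if n!='wrist':
      for t in('long_sleeve','short_sleeve','rack','mat','arbor','jar','arbor_nut','wrench'):
        print(t,[(round(float(o['conf']),2),np.round(o['box']).tolist()) for o in outline_of(t,n)][:4])
im=np.hstack([cv2.imread('pics/scene0.png'),cv2.imread('pics/top0.png')]); 
print(state())
E
```

```text
scene [('fovy', 44.178), ('cx', 280.917), ('cy', 213.333), ('T', [[-0.826, -0.319, 0.464, 1.076], [0.563, -0.452, 0.692, 0.859], [-0.011, 0.833, 0.553, 0.726], [0.0, 0.0, 0.0, 1.0]])]
long_sleeve [(0.87, [303.0, 301.0, 342.0, 340.0]), (0.66, [342.0, 242.0, 385.0, 272.0]), (0.6, [432.0, 309.0, 460.0, 348.0]), (0.57, [386.0, 231.0, 412.0, 254.0])]
short_sleeve []
rack [(0.67, [308.0, 194.0, 419.0, 328.0])]
mat [(0.77, [231.0, 207.0, 312.0, 259.0]), (0.44, [344.0, 240.0, 381.0, 275.0]), (0.17, [137.0, 204.0, 189.0, 236.0])]
arbor [(0.98, [186.0, 143.0, 240.0, 198.0])]
jar [(0.59, [209.0, 254.0, 237.0, 300.0])]
arbor_nut [(0.74, [175.0, 249.0, 191.0, 265.0]), (0.62, [138.0, 204.0, 187.0, 238.0]), (0.28, [187.0, 143.0, 241.0, 201.0])]
wrench [(0.97, [139.0, 203.0, 189.0, 236.0])]
top [('fovy', 53.617), ('cx', 276.806), ('cy', 205.523), ('T', [[-0.008, 0.98, -0.198, 0.343], [-1.0, -0.008, 0.004, 0.068], [0.003, 0.198, 0.98, 1.078], [0.0, 0.0, 0.0, 1.0]])]
long_sleeve [(0.97, [163.0, 166.0, 184.0, 195.0]), (0.82, [159.0, 199.0, 183.0, 229.0]), (0.76, [190.0, 282.0, 220.0, 298.0]), (0.6, [10
[... 561 characters left out ...]
])]
{'clock': 0.95, 'joints': array([ 1.15800481e+00,  3.19619546e-01,  1.56447039e+00,  8.42899314e-06,
        1.25742456e+00, -2.00145292e-02]), 'qvel': array([-0.00089578, -0.00075745,  0.00041423, -0.0001055 ,  0.0009452 ,
       -0.00061721]), 'joint_torque': array([ 9.97043535e-04, -4.15402222e+01, -2.34433061e+01,  3.98739166e-05,
       -1.66408909e-04,  7.55912367e-06]), 'ee_pos': array([0.22009791, 0.53123198, 0.23133822]), 'orientation': array([4.47520828e-06, 1.95129800e-01, 9.80777426e-01, 3.90285442e-05]), 'contact_force': array([0.97093892, 0.63083532, 0.023827  ]), 'torque': array([ 0.02001612, -0.01674548, -0.01114404]), 'grasp_force': 0.0, 'grip_width': 0.0856181771073884}
```

View pics/scene0.png

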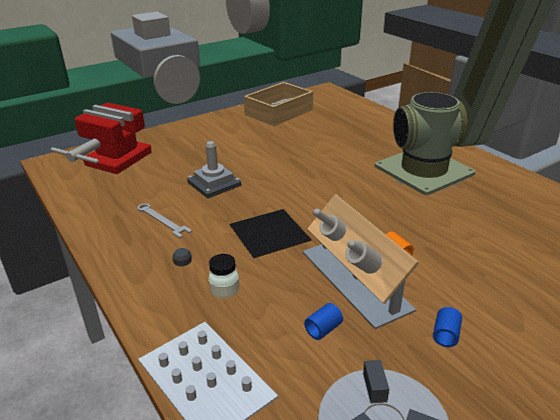

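View pics/top0.png

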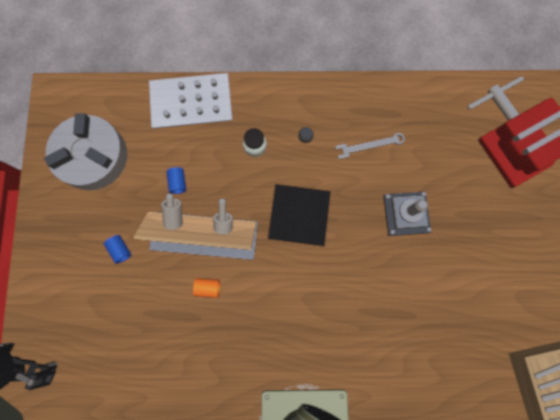

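Top view candidates for the long sleeve: steel left (172,213), steel right (222,223), blue (177,181), blue (117,249), orange (206,288). The left steel tube on the peg is longer, so I choose that one and will check it in a close wrist view.

```bash
cat >> h.py <<'E'
from scipy.spatial.transform import Rotation as R
from scipy.optimize import minimize
import pickle
def qd(yaw,tilt=0):
    """tool down, tool x along heading yaw; tilt>0 points the tool forward along the heading"""
    M=(R.from_euler('z',yaw)*R.from_euler('y',-tilt)*R.from_euler('x',np.pi))
    q=M.as_quat(); return np.r_[q[3],q[:3]]
def toolz(yaw,tilt=0): return R.from_euler('z',yaw).apply(R.from_euler('y',-tilt).apply([0,0,-1]))
def look(cases):
    out=[]
    for p,yaw,names,save in cases:
        move_to(p,qd(yaw)); wait(.15); c=shot('wrist',save); c['m']={n:outline_of(n,'wrist') for n in names}; out.append(c)
        for n in names: print(save,n,[(round(float(o['conf']),2),np.round(o['box']).tolist()) for o in c['m'][n]][:4])
    return out
E
python3 - <<'E'
from h import *
c=camera('top')
for n,uv,z in(('long',(172,213),.12),('short',(222,223),.12),('mat',(300,215),0.004),('tip',(421,205),.128),('footarb',(408,213),.016),('boardL',(148,214),.13),('boardR',(257,224),.13)): print(n,atz(c,uv,z).round(3))
s=atz(c,(172,213),.12); a=atz(c,(421,205),.128); m=atz(c,(300,215),.004)
for p,y in((s,0),(a,0),(m,0)):
    for ti in(0,.78): print(inverse_kinematics([p[0],p[1],.1 if ti else .3],qd(y,ti)))
E
```

```text
long [0.521 0.309 0.12 ]
short [0.496 0.192 0.12 ]
mat [0.534 0.002 0.004]
tip [ 0.534 -0.273  0.128]
footarb [ 0.535 -0.278  0.016]
boardL [0.517 0.362 0.13 ]
boardR [0.491 0.11  0.13 ]
[ 5.17103736e-01  3.36803617e-01  1.36766379e+00 -4.44089210e-16
  1.43712525e+00  2.08790006e+00]
None
[-4.92203044e-01  3.26436080e-01  1.38290671e+00 -4.44089210e-16
  1.43224987e+00  1.07859328e+00]
[-0.75042731  0.36672579  2.21373893  1.68948739  0.50407821 -0.72071538]
[-1.68609455e-02  2.18535883e-01  1.53294167e+00 -4.44089210e-16
  1.39011510e+00  1.55393538e+00]
[-0.02903152  0.25781897  2.43256993  3.07840336  0.32919621 -1.53163359]
```

```bash
python3 - <<'E'
from h import *
L=['long_sleeve','short_sleeve','rack']; A=['arbor']
o=look([((.45,.36,.27),0,L,'w1'),((.52,.20,.27),1.57,L,'w2'),((.50,-.02,.27),0,['mat'],'w3'),((.45,-.27,.27),0,A,'w4'),((.53,-.17,.27),-1.57,A,'w5')])
pickle.dump(o,open('o1.pkl','wb'))
print(state()['clock'])
rows=[cv2.resize(cv2.imread(f'pics/w{i}.png'),(400,300)) for i in(1,2,4,5)]
cv2.imwrite('pics/mont.png',np.vstack([np.hstack(rows[:2]),np.hstack(rows[2:])]))
E
```

```text
w1 long_sleeve [(0.82, [351.0, 229.0, 410.0, 266.0]), (0.73, [159.0, 142.0, 225.0, 202.0]), (0.68, [311.0, 65.0, 378.0, 155.0]), (0.6, [294.0, 1.0, 343.0, 44.0])]
w1 short_sleeve [(0.8, [437.0, 104.0, 505.0, 170.0])]
w1 rack [(0.66, [248.0, 55.0, 553.0, 211.0])]
w2 long_sleeve [(0.78, [348.0, 31.0, 414.0, 82.0]), (0.76, [242.0, 28.0, 322.0, 92.0]), (0.68, [114.0, 107.0, 157.0, 167.0])]
w2 short_sleeve [(0.95, [232.0, 167.0, 288.0, 228.0])]
w2 rack [(0.63, [192.0, 1.0, 336.0, 275.0]), (0.53, [412.0, 206.0, 491.0, 272.0])]
w3 mat [(0.96, [201.0, 62.0, 337.0, 202.0])]
w4 arbor [(0.97, [239.0, 42.0, 342.0, 147.0]), (0.34, [1.0, 18.0, 117.0, 165.0])]Traceback (most recent call last):
  File "<stdin>", line 3, in <module>
  File "h.py", line 27, in look
    move_to(p,qd(yaw)); wait(.15); c=shot('wrist',save); c['m']={n:outline_of(n,'wrist') for n in names}; out.append(c)
    ~~~~~~~^^^^^^^^^^^
cell.IKError: the arm cannot take that pose within its joint ranges
```

```bash
python3 - <<'E'
from h import *
print(state()['clock'])
L=['long_sleeve','short_sleeve','rack']; A=['arbor']
o=look([((.45,-.27,.27),0,A,'w4'),((.50,-.19,.27),-1.0,A,'w5'),((.48,-.02,.27),0,['mat'],'w3'),((.52,.20,.25),1.57,L,'w2'),((.45,.33,.25),0,L,'w1')])
pickle.dump(o,open('o1.pkl','wb'))
print(state()['clock'])
rows=[cv2.resize(cv2.imread(f'pics/w{i}.png'),(400,300)) for i in(1,2,4,5)]
cv2.imwrite('pics/mont.png',np.vstack([np.hstack(rows[:2]),np.hstack(rows[2:])]))
E
```

```text
7.85
w4 arbor [(0.82, [238.0, 38.0, 339.0, 146.0])]
w5 arbor [(0.66, [236.0, 13.0, 365.0, 149.0])]
w3 mat [(0.97, [201.0, 48.0, 336.0, 188.0])]
w2 long_sleeve [(0.94, [353.0, 23.0, 423.0, 82.0]), (0.87, [100.0, 107.0, 154.0, 170.0]), (0.83, [233.0, 19.0, 328.0, 90.0])]
w2 short_sleeve []
w2 rack [(0.73, [183.0, 1.0, 342.0, 282.0])]
w1 long_sleeve [(0.96, [126.0, 146.0, 196.0, 208.0]), (0.85, [329.0, 235.0, 388.0, 275.0]), (0.72, [264.0, 3.0, 315.0, 42.0]), (0.67, [281.0, 62.0, 345.0, 158.0])]
w1 short_sleeve [(0.65, [416.0, 104.0, 484.0, 171.0])]
w1 rack [(0.57, [211.0, 51.0, 536.0, 218.0])]
14.0333
```

View pics/mont.png

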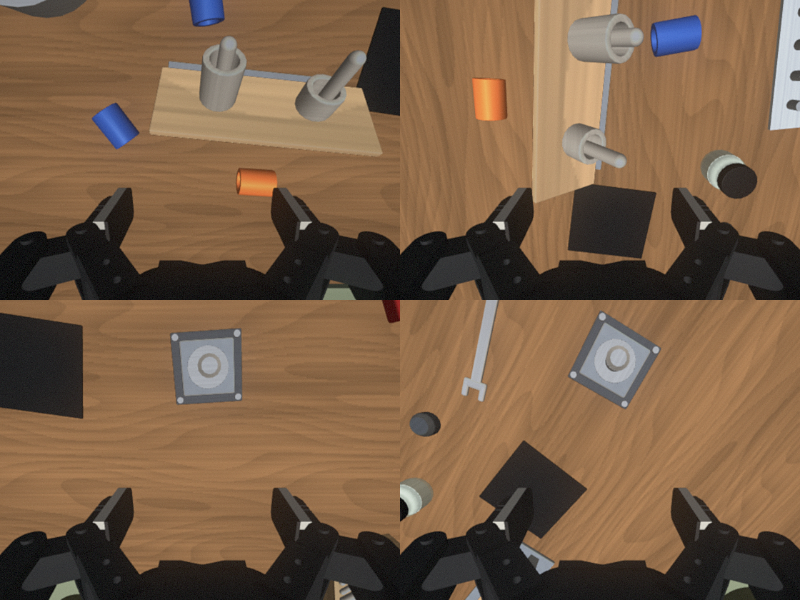

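```bash
cat >> h.py <<'E'
from scipy.optimize import least_squares
TH=np.linspace(0,2*np.pi,48,endpoint=False); U=np.c_[np.cos(TH),np.sin(TH)]
def supp(m):
    n,l,st,_=cv2.connectedComponentsWithStats(m['pixels'].astype(np.uint8)); k=1+np.argmax(st[1:,4])
    v,u=np.nonzero(l==k); return (np.c_[u,v]@U.T).max(0)
def projN(c,P3):
    q=np.c_[P3,np.ones(len(P3))]@np.linalg.inv(c['T']).T; f=P(c); return np.c_[c['cx']+f*q[:,0]/-q[:,2],c['cy']+f*q[:,1]/q[:,2]]
a=np.linspace(0,2*np.pi,60); ring=lambda r,z:np.c_[r*np.cos(a),r*np.sin(a),z+0*a]
SLEEVE=np.vstack([ring(.023,-.03),ring(.023,.03)])
box=lambda w,z:np.array([[sx*w/2,sy*w/2,z] for sx in(-1,1) for sy in(-1,1)])
ARBOR=np.vstack([box(.11,0),box(.11,.016),box(.08,.04),ring(.014,.12),ring(.0095,.128)])
MAT=np.vstack([box(.15,0),box(.15,.004)])
def fit(views,model,pose,x0):
    """views: [(cam,outline)], pose(x)->(Rotation,pos)"""
    S=[supp(m) for _,m in views]
    def res(x):
        r,t=pose(x); W=r.apply(model)+t
        return np.hstack([((projN(c,W)@U.T).max(0)-s) for (c,_),s in zip(views,S)])
    f=least_squares(res,x0,loss='soft_l1',x_scale=[.01]*3+[.05]*(len(x0)-3)); r=res(f.x)
    return f.x, np.sqrt((r.reshape(len(views),-1)**2).mean(1)).round(2)
def near(ms,uv): return min(ms,key=lambda m:np.hypot((m['box'][0]+m['box'][2])/2-uv[0],(m['box'][1]+m['box'][3])/2-uv[1]))
tilted=lambda x:(R.from_euler('z',x[3])*R.from_euler('y',np.pi/4),x[:3])
upright=lambda x:(R.from_euler('z',x[3] if len(x)>3 else 0),x[:3])
E
python3 - <<'E'
from h import *
w4,w5,w3,w2,w1=pickle.load(open('o1.pkl','rb'))
v=[(w1,near(w1['m']['long_sleeve'],(313,110))),(w2,near(w2['m']['long_sleeve'],(280,55)))]
x0=[.52,.31,.115,-.1]
print('long',fit(v,SLEEVE,tilted,x0)); print([fit([q],SLEEVE,tilted,x0)[0].round(4) for q in v])
va=[(w4,w4['m']['arbor'][0]),(w5,w5['m']['arbor'][0])]; x0=[.535,-.275,0,.05]
print('arb',fit(va,ARBOR,upright,x0)); print([fit([q],ARBOR,upright,x0)[0].round(4) for q in va])
print('mat',fit([(w3,w3['m']['mat'][0])],MAT,upright,[.53,0,0,.05]))
# rack yaw from pixels of the board's upper edge in w1 (z~.135): panel coords /400*560, *1.4
for A in((150,133),(382,155)): print(atz(w1,(A[0]*1.4,A[1]*1.4),.135).round(4))
E
```

```text
long (array([ 0.51879655,  0.31017185,  0.11056852, -0.102281  ]), array([0.55, 0.5 ]))
[array([ 0.5187,  0.3098,  0.1095, -0.1028]), array([ 0.5189,  0.3106,  0.1092, -0.1012])]
arb (array([ 0.53472072, -0.27737399, -0.0080629 ,  0.06158706]), array([0.39, 0.38]))
[array([ 0.5346, -0.2774, -0.0079,  0.06  ]), array([ 0.5349, -0.2773, -0.0081,  0.0626])]
mat (array([ 0.53477192,  0.00423037, -0.00873687, -0.14021843]), array([0.41]))
[0.4618 0.3893 0.135 ]
[0.4355 0.1226 0.135 ]
```

```bash
sed -i 's/return (np.c_\[u,v\]@U.T).max(0)/return (np.c_[u,v]@U.T).max(0)+.6/' h.py
python3 - <<'E'
from h import *
w4,w5,w3,w2,w1=pickle.load(open('o1.pkl','rb'))
v=[(w1,near(w1['m']['long_sleeve'],(313,110))),(w2,near(w2['m']['long_sleeve'],(280,55)))]
x0=[.52,.31,.115,-.1]
print('long',fit(v,SLEEVE,tilted,x0))
va=[(w4,w4['m']['arbor'][0]),(w5,w5['m']['arbor'][0])]; x0=[.535,-.275,0,.05]
print('arb',fit(va,ARBOR,upright,x0))
print('mat',fit([(w3,w3['m']['mat'][0])],MAT,upright,[.53,0,0,.05]))
yaw=-.102
j0=None
for t in np.radians([0,-10,-20,-25,-30]):
  p=np.array([.519,.310,.115]); print('grasp',np.degrees(t),inverse_kinematics(p+.019*toolz(yaw,t),qd(yaw,t)), inverse_kinematics(p+[.085,0,.085],qd(yaw,t)))
  tf=t+np.pi/4
  for h in(-1.57,-1,-.5,0,.5,1):
    for x in(.53,.56): 
      q=inverse_kinematics(np.array([x,.0,.045])+.019*toolz(h,tf),qd(h,tf))
      if q is not None and abs(q[3])<1.6: print('   place',h,x,q.round(2))
E
```

```text
long (array([ 0.51879113,  0.31005749,  0.11325156, -0.1020095 ]), array([0.45, 0.4 ]))
arb (array([ 0.53464046, -0.27718749, -0.0043171 ,  0.06183997]), array([0.46, 0.45]))
mat (array([ 0.53482181,  0.0040446 , -0.00564348, -0.14039654]), array([0.45]))
grasp 0.0 [ 5.19409614e-01  4.76079386e-01  1.68185894e+00 -4.44089210e-16
  9.83654324e-01  2.19220594e+00] [ 4.57247625e-01  5.03167586e-01  1.35015182e+00 -4.44089210e-16
  1.28827325e+00  2.13004395e+00]
   place -1.57 0.53 [ 0.36  0.64  1.9  -0.83  1.11 -2.2 ]
   place -1.57 0.56 [ 0.34  0.67  1.83 -0.83  1.14 -2.25]
   place -1 0.53 [ 0.38  0.54  2.18 -1.34  0.79 -2.17]
   place -1 0.56 [ 0.36  0.56  2.11 -1.31  0.8  -2.23]
   place 1 0.53 [-0.43  0.54  2.18  1.29  0.81 -0.98]
   place 1 0.56 [-0.4   0.56  2.11  1.28  0.82 -0.92]
grasp -10.0 [0.47263512 0.53908911 1.57870679 0.10257257 1.17262412 2.09857932] [0.41684588 0.58316129 1.22069315 0.08649813 1.48998097 2.07607561]
   place -1.57 0.53 [ 0.29  0.58  1.91 -0.72  0.99 -2.34]
   place -1.57 0.56 [ 0.28  0.61  1.84 -0.71  1.01 -2.38]
   place -1 0.53 [ 0.29  0.48  2.14 -1
[... 1151 characters left out ...]
0.53 [-0.2   0.44  2.06  0.6   0.6  -0.13]
   place 1 0.56 [-0.19  0.47  1.99  0.57  0.62 -0.08]
grasp -29.999999999999996 [0.39987977 0.68952142 1.38316002 0.24304896 1.53844664 2.00641095] [0.35377541 0.76393825 0.96852468 0.23309517 1.8793778  2.04424255]
   place -0.5 0.53 [ 0.06  0.41  2.09 -0.33  0.44  2.41]
   place -0.5 0.56 [ 0.05  0.44  2.03 -0.3   0.47  2.38]
   place 0 0.53 [-0.03  0.4   2.12  0.02  0.37  1.53]
   place 0 0.56 [-0.02  0.43  2.05  0.02  0.4   1.53]
   place 0.5 0.53 [-0.11  0.41  2.09  0.35  0.45  0.67]
   place 0.5 0.56 [-0.1   0.44  2.03  0.32  0.48  0.7 ]
   place 1 0.53 [-0.16  0.44  2.03  0.43  0.61  0.07]
   place 1 0.56 [-0.15  0.47  1.96  0.41  0.64  0.1 ]
```

Panel w1 (top left) shows the long steel sleeve at full-image pixel (311,105). The shorter steel one is at (450,133), two blue tubes at (290,20) and (160,175), and the orange one at (360,255). The choice holds: the left, longer steel sleeve, measured at (0.519, 0.310, 0.115).

```bash
python3 - <<'E'
from h import *
yaw,t=-.102,np.radians(-25)
mid=np.array([.5188,.3100,.1158])
rz=R.from_euler('z',yaw); ax=rz.apply([.7071,0,.7071]); up=rz.apply([-.7071,0,.7071])
g=mid+.017*ax+.019*toolz(yaw,t); q=qd(yaw,t)
move_to(g-.085*toolz(yaw,t),q)
print(move_linear(g,q,vel=.1,threshold=12),state()['ee_pos']-g)
command_gripper(.03,60); s=state(); print(s['grip_width'],s['grasp_force'],s['contact_force'].round(1),s['clock'])
c=shot('wrist','g1'); cv2.imwrite('pics/g1.png',c['color'][:,:,::-1])
E
```

```text
False [0.000449   0.00031766 0.00084591]
0.04497002890505887 61.51486873626709 [ 1.9 -2.9  4.1] 16.0917
```

View pics/g1.png

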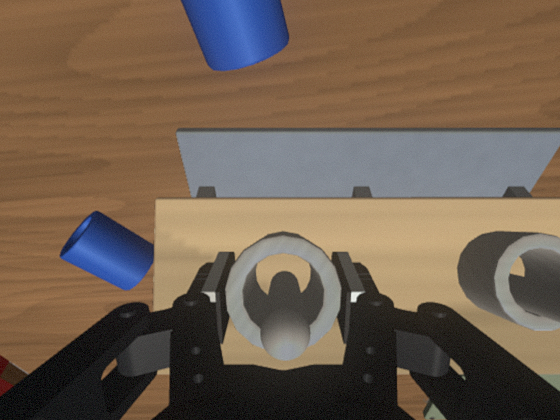

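The picture shows the long sleeve at (285,290) between the pads, with the peg inside it and the gripper body clear. Next I pull it off along the peg.

```bash
python3 - <<'E'
from h import *
yaw,t=-.102,np.radians(-25)
rz=R.from_euler('z',yaw); ax=rz.apply([.7071,0,.7071]); up=rz.apply([-.7071,0,.7071])
p=state()['ee_pos']; q=qd(yaw,t)
move_linear(p+.012*ax+.005*up,q,vel=.05)
print(move_linear(p+.105*ax+.005*up,q,vel=.1,threshold=25),state()['contact_force'].round(1))
p=state()['ee_pos']; move_linear(p+[0,0,.05],q)
tf=t+np.pi/4; q2=qd(0,tf); off=.019*toolz(0,tf)+[0,0,.047]
M=np.array([.535,.004,.004])
move_to(M+off+[0,0,.20],q2)
move_linear(M+off+[0,0,.02],q2,vel=.15)
s=state(); print(s['grip_width'],s['contact_force'].round(1),s['clock'])
print(move_linear(M+off-[0,0,.008],q2,vel=.025,threshold=5)); s=state(); print((s['ee_pos']-M-off).round(4),s['contact_force'].round(1),s['clock'])
shot('scene','s1'); im=cv2.imread('pics/s1.png')[130:300,180:400]; cv2.imwrite('pics/s1c.png',cv2.resize(im,None,fx=3.4,fy=3.4,interpolation=2))
E
```

```text
False [ 0.2 -0.1 -3.8]
0.04472726331984853 [ 0.1  0.3 -4.3] 20.65
True
[-0.0001  0.      0.0006] [-1.4  0.2  4. ] 21.4167
```

View pics/s1c.png

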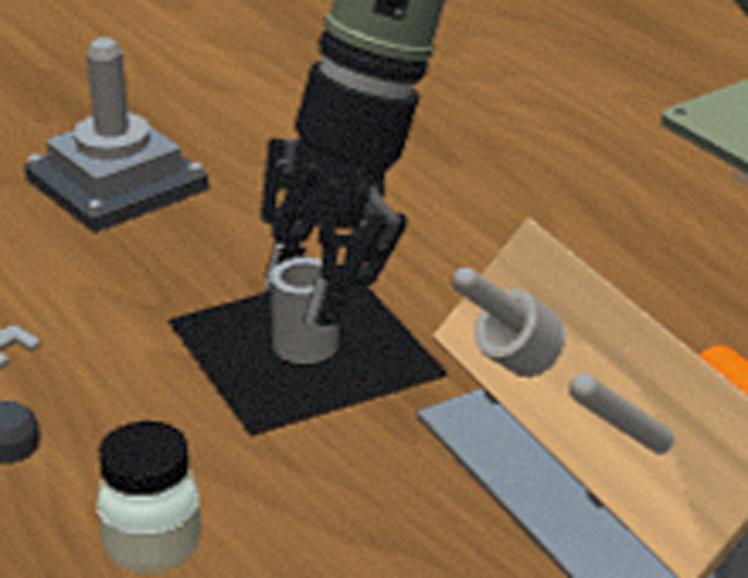

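The sleeve stands on the mat at crop pixel (305,310), touching at the expected height. I let go, back off, and measure it from the same relative camera pose I used for the arbor.

```bash
python3 - <<'E'
from h import *
tf=np.radians(20); command_gripper(.085)
p=state()['ee_pos']; move_linear(p-.1*toolz(0,tf),qd(0,tf),vel=.15)
o=look([((.45,.004,.27),0,['long_sleeve'],'m1'),((.51,.08,.27),-.8,['long_sleeve'],'m2')])
pickle.dump(o,open('o2.pkl','wb'))
v=[]
for c in o:
    uv=proj(c,[.535,.004,.034]); m=near(c['m']['long_sleeve'],uv); print(uv.round(),m['box']); v.append((c,m))
for z in(.034,.030): print(fit(v,SLEEVE,lambda x:(R.identity(),np.r_[x[:2],z]),[.535,.004,0]), [fit([q],SLEEVE,lambda x:(R.identity(),np.r_[x[:2],z]),[.535,.004,0])[0].round(4) for q in v])
print(fit(v,SLEEVE,upright,[.535,.004,.03]))
w4,w5=pickle.load(open('o1.pkl','rb'))[:2]
va=[(w4,w4['m']['arbor'][0]),(w5,w5['m']['arbor'][0])]
for z in(0,-.004): print(fit(va,ARBOR,lambda x:(R.from_euler('z',x[3]),np.r_[x[:2],z]),[.535,-.277,0,.06]),[fit([q],ARBOR,lambda x:(R.from_euler('z',x[3]),np.r_[x[:2],z]),[.535,-.277,0,.06])[0].round(4) for q in va])
for n,c,p,k in(('m1',o[0],[.535,.004,.064],0),('m2',o[1],[.535,.004,.064],0),('w4',w4,[.5346,-.2772,.09],0),('w5',w5,[.5346,-.2772,.09],0)):
    u,w=proj(c,p).round().astype(int); im=c['color'][:,:,::-1].copy()
    for r,z in((.0095,.128),(.014,.12),(.03,.052)) if n[0]=='w' else ((.023,.064),(.0155,.064)):
        cv2.polylines(im,[(projN(c,ring(r,z)+np.r_[p[:2],0])*16).astype(np.int32)],True,(0,0,255),1,cv2.LINE_AA,4)
    w=max(w,60); globals()[n]=cv2.resize(im[w-60:w+60,u-60:u+60],(300,300),interpolation=cv2.INTER_CUBIC)
cv2.imwrite('pics/cmp.png',np.vstack([np.hstack([m1,m2]),np.hstack([globals()['w4'] if not isinstance(w4,dict) else m1,m2])])) if 0 else cv2.imwrite('pics/cmp.png',np.vstack([np.hstack([m1,m2]),np.hstack([w4,w5])]))
print(state()['clock'])
E
```

```text
m1 long_sleeve [(0.81, [261.0, 70.0, 307.0, 118.0]), (0.68, [1.0, 10.0, 9.0, 40.0]), (0.63, [66.0, 230.0, 134.0, 267.0])]
m2 long_sleeve [(0.93, [294.0, 86.0, 339.0, 132.0]), (0.88, [262.0, 303.0, 315.0, 355.0]), (0.74, [49.0, 219.0, 118.0, 274.0])]
[284.  93.] [260.9, 69.5, 307.0, 117.7]
[315. 106.] [293.7, 85.8, 338.8, 132.3]
(array([0.53451373, 0.00553383, 0.        ]), array([0.25, 0.42])) [array([0.5345, 0.0055, 0.    ]), array([0.5345, 0.0055, 0.    ])]
(array([0.5344465 , 0.00539923, 0.        ]), array([0.45, 0.37])) [array([0.5347, 0.0055, 0.    ]), array([0.5341, 0.0052, 0.    ])]
(array([0.53450111, 0.00550173, 0.03301315]), array([0.28, 0.38]))
(array([ 0.53444718, -0.27686195,  0.        ,  0.06173765]), array([0.81, 0.83])) [array([ 0.5342, -0.2772,  0.6027,  0.0599]), array([ 0.5348, -0.2765,  0.6026,  0.0623])]
(array([ 5.34626801e-01, -2.77165735e-01, -9.02254517e-06,  6.18066557e-02]), array([0.46, 0.46])) [array([ 0.5344, -0.2773,  0.0012,  0.0601]), array([ 0.5349, -0.277 ,  0.    ,  0.0626])]
24.95
```

View pics/cmp.png

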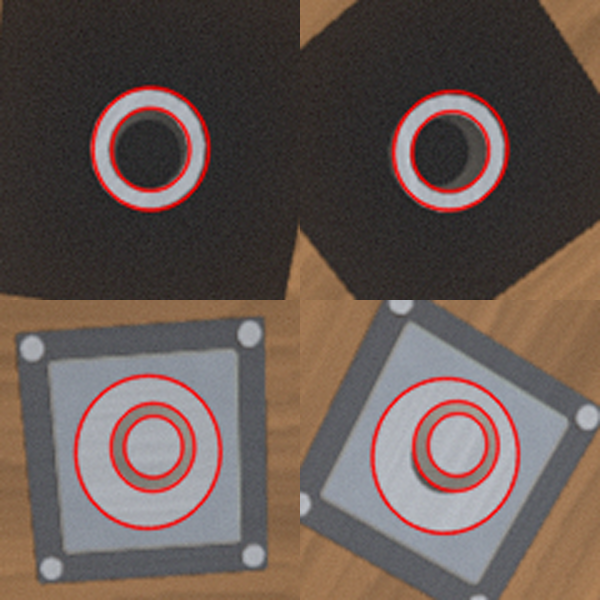

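Overlays: sleeve rim and arbor rings sit on their image edges within about half a pixel. The sleeve is at (0.5345, 0.0055) and the arbor at (0.5346, -0.2772), both from the same camera pose, so the bias cancels. Next I regrasp from above and hover over the shaft.

```bash
python3 - <<'E'
from h import *
q=qd(0); G=np.array([.535,.004,.030])
move_to(G+[0,0,.10],q); print(move_linear(G,q,vel=.1,threshold=10))
command_gripper(.03,50); s=state(); print(s['grip_width'],s['ee_pos'].round(4),s['contact_force'].round(1))
move_linear(G+[0,0,.15],q,vel=.15)
b=np.array([.5351,-.2787]); H=lambda z:np.r_[b,z+.026]   # z = height of sleeve's lower end
move_to(H(.155),q); move_linear(H(.135),q,vel=.1); wait(.3)
s=state(); print(s['contact_force'].round(2),s['torque'].round(2),s['clock'])
shot('wrist','h1'); shot('scene','h2')
a=cv2.imread('pics/h2.png')[80:220,140:290]; a=cv2.resize(a,(400,373),interpolation=2); w=cv2.resize(cv2.imread('pics/h1.png')[140:420,140:440],(400,373))
cv2.imwrite('pics/h12.png',np.hstack([a,w]))
E
```

```text
False
0.0452901279055361 [0.5352 0.004  0.0308] [-0.6  0.3  5.3]
[ 0.4   0.23 -3.25] [0.01 0.03 0.04] 30.3417
```

View pics/h12.png

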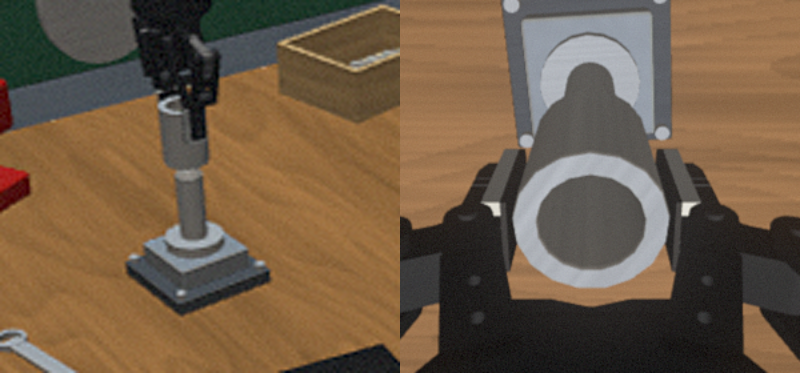

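The left picture shows the sleeve upright and directly over the shaft (about (188,165)). I now lower it in steps, watching the force.

```bash
python3 - <<'E'
from h import *
q=qd(0); b=np.array([.5351,-.2787]); f0=state()['contact_force']; z=.135
for i in range(14):
    zt=max(z-.012,.054)
    hit=move_linear(np.r_[b,zt+.026],q,vel=.04,threshold=8)
    s=state(); z=s['ee_pos'][2]-.026; f=s['contact_force']-f0
    print(hit,round(z,4),f.round(1),s['torque'].round(2),round(s['clock'],1))
    if hit and z>.06:
        if f[2]>20: break
        d=f[:2]/max(np.linalg.norm(f[:2]),1e-6)*.0007 if np.linalg.norm(f[:2])>1.5 else 0; b=b+d; print('shift',b)
    elif np.linalg.norm(f[:2])>2: b=b+f[:2]*.0001
    if z<.0555: break
print(b)
E
```

```text
False 0.1225 [ 0.8 -0.5  0.6] [ 0.04 -0.01  0.03] 30.9
False 0.1102 [1.2 0.2 0.8] [-0.03 -0.04 -0.  ] 31.4
False 0.0978 [-0.2  0.4  0.6] [0.05 0.02 0.  ] 31.8
False 0.0855 [ 0.5 -0.4 -0. ] [0.02 0.01 0.  ] 32.3
False 0.0731 [ 0.6 -0.6 -0.6] [-0.03  0.04 -0.03] 32.7
False 0.0607 [ 0.9 -0.7 -0.3] [0.01 0.03 0.01] 33.2
False 0.0536 [ 0.2 -1.2  0. ] [0.03 0.01 0.04] 33.5
[ 0.5351 -0.2787]
```

Free running with no side force. The last step is to feel for the shoulder, let go, back off and check.

```bash
python3 - <<'E'
from h import *
q=qd(0); b=np.array([.5351,-.2787])
hit=move_linear(np.r_[b,.046+.026],q,vel=.015,threshold=8); s=state(); print(hit,s['ee_pos'][2]-.026,s['contact_force'].round(1),s['clock'])
if hit:
    wait(.2); command_gripper(.085); wait(.2)
    p=state()['ee_pos']; move_linear(p+[0,0,.15],q,vel=.15); 
    o=look([((.45,-.277,.27),0,['long_sleeve'],'f1')]); c=o[0]
    m=near(c['m']['long_sleeve'],proj(c,[.535,-.277,.08]))
    print(m['box'],fit([(c,m)],SLEEVE,upright,[.5346,-.277,.08]),fit([(c,m)],SLEEVE,lambda x:(R.identity(),np.r_[x[:2],.082]),[.5346,-.277,0]))
shot('scene','f2'); a=cv2.imread('pics/f2.png')[130:290,160:420]; cv2.imwrite('pics/f2c.png',cv2.resize(a,None,fx=3,fy=3,interpolation=2)); print(state()['clock'])
E
```

```text
True 0.052778390749928614 [-0.1  1.2  5.9] 33.8
f1 long_sleeve [(0.92, [259.0, 65.0, 309.0, 122.0])]
[259.2, 64.6, 308.7, 121.6] (array([ 0.5345074 , -0.27746064,  0.08681181]), array([0.29])) (array([ 0.53471805, -0.27747167,  0.        ]), array([0.54]))
36.5917
```

View pics/f2c.png

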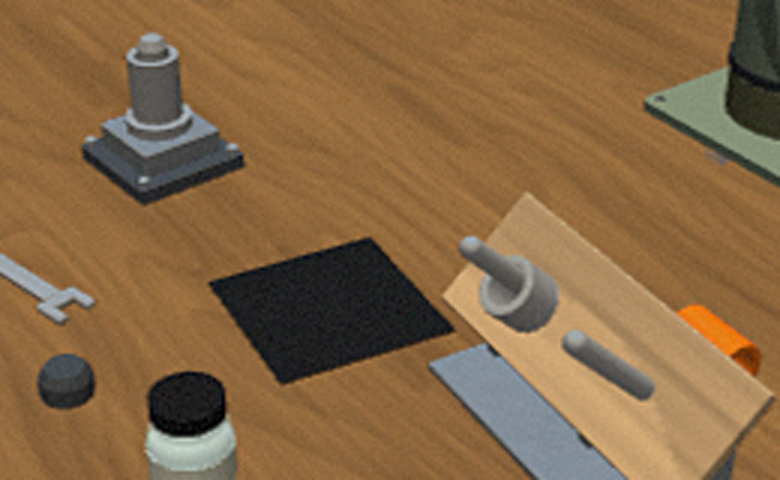

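The sleeve sits on the shoulder with the shaft standing out above it (crop (155,80)). The short sleeve, nut, jar and wrench have not moved.

```bash
python3 -c "
from cell import *
print(job_done())"
```

```text
the job is handed in; nothing more can be done
None
```

The long sleeve was stood on the mat, taken again from above and lowered fully home on the arbor's shoulder, then released; the job was handed in at about 37 s with everything else left in place.

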